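Snap the food box lid shut all round

TASK

The lid of the larger, oblong food box is on, but the rim section on each of its four sides still stands up: press the sections down with the fingertips, one after another all round, until every one has clicked shut. Only press: do not grasp, lift or tip the box or push it away from where it stands, and leave the small tub, mug, spice jar, pepper mill, beaker and teaspoon where they are.

Things in the scene. Friction and masses are not known exactly. Their poses are not given: they have to be found in the camera images.
- food_box: Larger, oblong food box, 1.2 kg, loose: clear body 130 (x) by 180 mm (y), grey lid, its top 64 mm above the worktop. Origin: centre of the underside, z up; its -x side faces the robot, give or take the yaw. The lid's middle panel (74 x 124 mm) and four small corners are fixed; on each side between the corners a rim section hinges at the panel's edge, 32 mm deep, sprung up at the start.
- rim_near (a joint): Rim section of the food box's lid on its -x side (long side, section 124 mm long). Value in rad: 0 = clicked shut, level with the panel; 0.35 = sprung up, outer edge 11 mm too high. A catch resists with about 8 N at the press point; below about 0.1 it clicks to 0 by itself and stays; let go above about 0.15, it springs back up.
- press_near (a point): Press point on top of the rim section on the -x side: middle of its length, 21 mm from its hinge and 11 mm from its outer edge. It moves with the section: about 70 mm above the worktop when up, 64 mm when clicked shut (then it lies at (-58, 0) mm in the box's x, y).
- rim_far (a joint): Rim section of the food box's lid on its +x side (long side, section 124 mm long). Value in rad: 0 = clicked shut, level with the panel; 0.35 = sprung up, outer edge 11 mm too high. A catch resists with about 8 N at the press point; below about 0.1 it clicks to 0 by itself and stays; let go above about 0.15, it springs back up.
- press_far (a point): Press point on top of the rim section on the +x side: middle of its length, 21 mm from its hinge and 11 mm from its outer edge. It moves with the section: about 70 mm above the worktop when up, 64 mm when clicked shut (then it lies at (58, 0) mm in the box's x, y).
- rim_left (a joint): Rim section of the food box's lid on its +y side (short side, section 74 mm long). Value in rad: 0 = clicked shut, level with the panel; 0.35 = sprung up, outer edge 11 mm too high. A catch resists with about 8 N at the press point; below about 0.1 it clicks to 0 by itself and stays; let go above about 0.15, it springs back up.
- press_left (a point): Press point on top of the rim section on the +y side: middle of its length, 21 mm from its hinge and 11 mm from its outer edge. It moves with the section: about 70 mm above the worktop when up, 64 mm when clicked shut (then it lies at (0, 83) mm in the box's x, y).
- rim_right (a joint): Rim section of the food box's lid on its -y side (short side, section 74 mm long). Value in rad: 0 = clicked shut, level with the panel; 0.35 = sprung up, outer edge 11 mm too high. A catch resists with about 8 N at the press point; below about 0.1 it clicks to 0 by itself and stays; let go above about 0.15, it springs back up.
- press_right (a point): Press point on top of the rim section on the -y side: middle of its length, 21 mm from its hinge and 11 mm from its outer edge. It moves with the section: about 70 mm above the worktop when up, 64 mm when clicked shut (then it lies at (0, -83) mm in the box's x, y).
- small_tub: Bystander: smaller square food tub, 92 x 92 x 54 mm, its lid already shut. Origin at its underside.
- mug: Bystander: white mug, 95 mm high, beside the food box. Origin at its underside.
- spice: Bystander: small spice jar, 39 mm across, 75 mm high, beside the food box. Origin at its underside.
- mill: Bystander: wooden pepper mill, 58 mm across, 150 mm high. Origin at its underside.
- beaker: Bystander: tall clear beaker, 85 mm across, 174 mm high. Origin at its underside.
- teaspoon: Bystander: metal teaspoon, 138 mm long, lying on the worktop. Origin at its underside.

How it is judged:
By the outcome, as a careful person would: the job done as asked, in the order asked, and still so for the second after the job is handed in, with the robot touching nothing.
It also fails if it takes over 48 s, if anything falls off the work surface, if the arm or the gripper's body presses on something with over 40 N, if the wrist force passes 120 N, or if a joint passes its speed limit or range.

ROBOT

A 6-joint arm with a two-finger parallel gripper is mounted at the origin on a cart in front of the work surface, level with it; the furniture and walls round the work are solid. World frame = base frame: x ahead of the robot, y to its left, z up, the work surface at z = 0. Lengths are in m, angles in rad, forces in N, time in s.
With the tool pointing down it reaches from about 0.35 to 0.8 m from the base axis. Payload 7.3 kg.
Tool frame: the origin (TCP) lies midway between the tips of the shut fingers; the grasp point (between the pads) lies 19 mm behind it; z points along the fingers, y is the line along which they close (so a half turn about z gives the same grasp; the last joint's range is limited). The gripper opens to 85 mm and grips with 20 to 120 N. Pads are 22 mm wide; open, the fingers measure 114 mm over their backs; the gripper's body (76 mm by 85 mm) begins 54 mm behind the grasp point. The pads swing forward as they close: fully open they stand 13 mm farther back than shut.
Start: joints at [-1.442, 0.342, 1.524, -0, 1.275, -0.146], TCP at [0.142, -0.505, 0.231] pointing down, gripper open.
Joint ranges: [-2.53, 2.53], [-0.77, 2.02], [0.04, 2.7], [-1, 4.14], [0.28, 2.66], [-3.11, 3.11]. Speed limits (rad/s): [2.57, 2.57, 3.14, 3.14, 3.14, 3.14].

INTERFACE

Orientations are given as a unit quaternion [x, y, z, w].
In Python, from plant import sensors, imaging, order gives the robot as it stands. The module is installed in compiled form; this text tells all that it offers.
- The arm moves only by the tool arm_command, never from a script. Its arguments are lists of equal length, an entry for each row: "xyz": the shift along the tool's x, y, z in m, a list of three; "spin": the turn about the tool's z in rad; "hand": the finger opening in m, from 0 to 0.0854. A call has 1 to 5 rows; each row is the pose to reach, as a shift and turn from the pose commanded when the call began, along the tool's axes at that moment; what a row does not reach only later rows make up. A row lasts 1/8 s, in which the tool goes at most 62.5 mm and 10.7 degrees, less where a joint would pass 70% of its speed; a pose out of reach is approached as far as the arm can. A call with a gripper value outside its range is refused whole. The fingers move at their own pace and stop on an object; the grip force is fixed at half the most. Time passes only in rows, so rows that repeat a pose let the fingers close. It gives the time, the measured TCP pose, the force, the opening and the grip force at its end, in the units of the state.
- sensors.state(): the state, without advancing time (a new reading comes with each control period).
- imaging.read_camera(name): name is "scene" or "top"; returns the picture (384x512x3 uint8, blue, green, red); there is no depth.
- imaging.get_calibration(name): a dict with "vertical_fov" (degrees; the focal length in pixels is half the picture's height over the tangent of half this angle, whatever the lens; pixels are square), "cx", "cy" (the principal point, pixels), "cam_to_world" (4x4, takes a point from camera to world coordinates). Camera axes: x right, y up, looking along -z (the intrinsics and any distortion apply to the point x, -y, -z); pixel columns grow to the right and rows downward; lengths in m; the calibration is good to about 2 mm. A picture is of the moment at which its call begins. get_calibration takes no time and is no camera call.
- order.finish_job(): hands the job in; it is judged then, once.
The state is a dict: "time": time; "joint_pos": joint angles; "joint_vel": joint speeds; "tau": joint torques, N m; "eef_pos": TCP position; "tcp_rot": TCP orientation; "force": force on the tool from outside, world axes, zero at the start; "moment": the same for the moment, N m; "gripper_width": opening from 0.0 (shut) to 1.0 (fully open); "finger_force": force on a finger pad.
Only numpy, scipy, OpenCV 4.12 (cv2) and the standard library are available. Lean on these libraries where they do the work, as an engineer would, in place of code of your own. Each camera call takes 0.05 s, during which the arm holds its last target. There are 200 camera calls.

## Working session

There is one attempt and no reset: what is moved stays moved. The work goes in short steps, Python scripts to look and compute and a tool call to move; the robot and the scene stay as the last step left them, time stands still between calls to the robot, and variables do not carry over. Pictures are saved under pics/ and viewed, at most 10 in all, crops included, and the job is handed in when it is done.

Besides the shell and the picture viewer there is one more tool, called after "Call:" as a command line: name --pt "numbers of a row" for each row, then --argument value for the rest. arm_command: Moves the arm, as the interface text tells. Its arguments: {"type":"object","properties":{"xyz":{"type":"array"},"spin":{"type":"array"},"hand":{"type":"array"}},"required":["xyz","spin","hand"]}

```bash
mkdir -p pics
python3 - <<'E'
from plant import sensors, imaging
import cv2
for n in("scene","top"):
    cv2.imwrite(f"pics/{n}0.png",imaging.read_camera(n)); c=imaging.get_calibration(n); print(n,c)
s=sensors.state(); print(s)
E
```

```text
scene {'vertical_fov': 46.65683751028635, 'cx': 255.32453448776585, 'cy': 191.87988317942546, 'cam_to_world': array([[-0.53637252,  0.53289369, -0.65446835, -0.35206025],
       [-0.8438207 , -0.32347438,  0.42817163,  0.48210669],
       [ 0.01646622,  0.78191344,  0.6231695 ,  0.89381271],
       [ 0.        ,  0.        ,  0.        ,  1.        ]])}
top {'vertical_fov': 57.10405215052462, 'cx': 258.6397910780042, 'cy': 196.76114759422035, 'cam_to_world': array([[-0.01115659,  0.99753377, -0.06929581,  0.42662992],
       [-0.99993128, -0.01137916, -0.00281791, -0.08773799],
       [-0.00359948,  0.06925961,  0.99759218,  1.40387651],
       [ 0.        ,  0.        ,  0.        ,  1.        ]])}
{'time': 0.1, 'joint_pos': array([-1.44201057e+00,  3.42628508e-01,  1.52492615e+00, -3.48969813e-06,
        1.27538709e+00, -1.45992772e-01]), 'joint_vel': array([ 0.00077541, -0.00145787, -0.00121251, -0.00037569,  0.00029139,
       -0.00042871]), 'tau': array([ 2.13837629e-03, -4.34448266e+01, -2.46490645e+01, -1.12924645e-04,
        4.70079220e-03, -1.41951466e-05]), 'eef_pos': array([ 0.14242812, -0.50494147,  0.23070656]), 'tcp_rot': array([ 9.90576636e-01,  1.36957921e-01,  4.13453392e-06, -6.74536020e-04]), 'force': array([-0.13781871,  0.43708905,  0.95697799]), 'moment': array([ 0.00025687, -0.04373405,  0.01256922]), 'finger_force': 0.0, 'gripper_width': 0.9999775311953049}
```

View pics/top0.png

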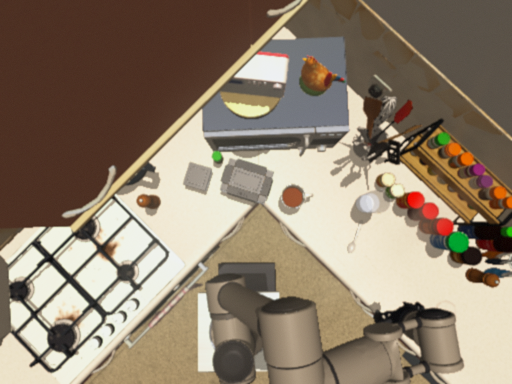

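View pics/scene0.png

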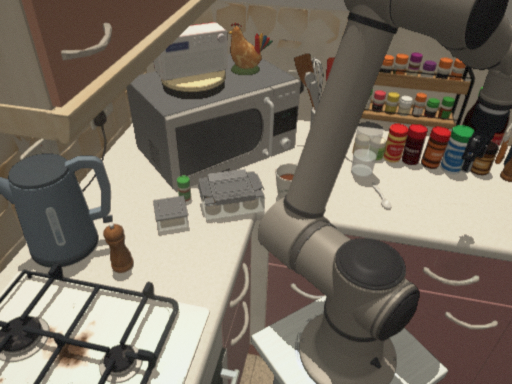

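The top view shows the oblong box at about (246,180), the small tub at (197,177), the mug at (292,196), the spice jar at (217,157), and the microwave just behind. I'll zoom in on the box.

Run:
```python
import cv2
from plant import imaging
print({n:[k for k in imaging.get_calibration(n)] for n in("scene","top")})
a=cv2.imread("pics/top0.png")[140:220,180:320]; b=cv2.imread("pics/scene0.png")[150:235,145:305]
a=cv2.resize(a,(770,440),interpolation=cv2.INTER_CUBIC);b=cv2.resize(b,(800,425),interpolation=cv2.INTER_CUBIC)
cv2.imwrite("pics/topc.png",a);cv2.imwrite("pics/scenec.png",b)
```

```text
{'scene': ['vertical_fov', 'cx', 'cy', 'cam_to_world'], 'top': ['vertical_fov', 'cx', 'cy', 'cam_to_world']}
```

View pics/topc.png

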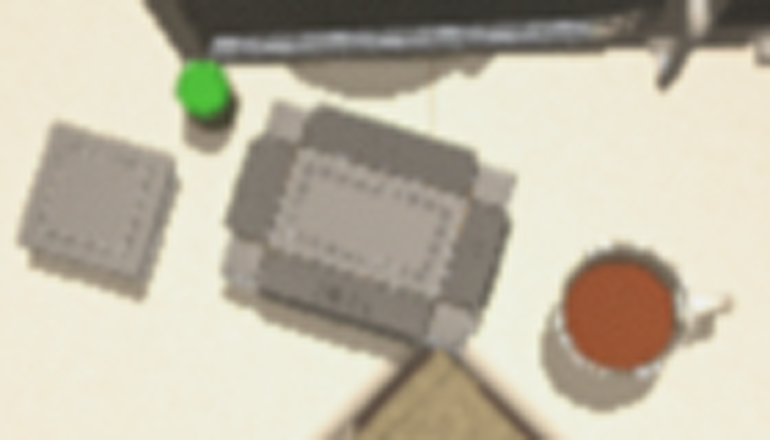

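View pics/scenec.png

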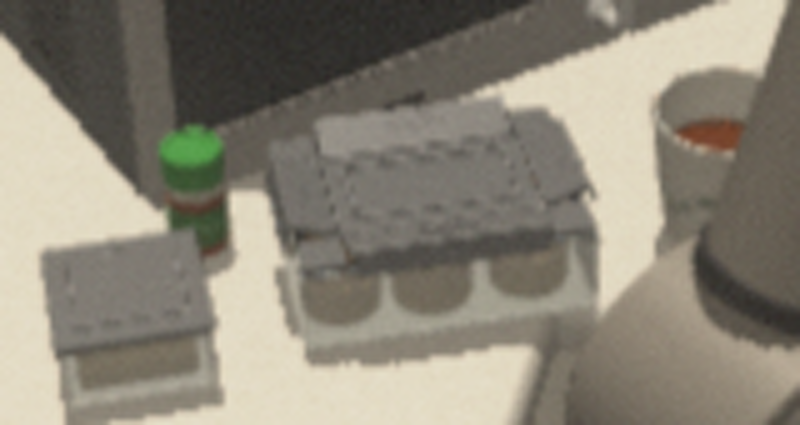

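The top crop gives the lid corners at about (272,100), (518,172), (460,348) and (224,290) at scale 5.5. The scene crop confirms that all four sections are up, with the microwave close behind.

```bash
cat > h.py <<'E'
import numpy as np
from plant import imaging
def ray(n,uv,z):
    c=imaging.get_calibration(n);f=192/np.tan(np.radians(c["vertical_fov"]/2));M=c["cam_to_world"]
    d=M[:3,:3]@np.array([(uv[0]-c["cx"])/f,-(uv[1]-c["cy"])/f,-1]);o=M[:3,3]
    return o+d*(z-o[2])/d[2]
T=lambda p,z:ray("top",(180+(p[0]+.5)/5.5-.5,140+(p[1]+.5)/5.5-.5),z)[:2]
S=lambda p,z:ray("scene",(145+(p[0]+.5)/5-.5,150+(p[1]+.5)/5-.5),z)[:2]
E
python3 - <<'E'
from h import *
np.set_printoptions(precision=4,suppress=True)
FL,FR,NR,NL=[T(p,.064) for p in((272,100),(518,172),(460,348),(224,290))]
print(FL,FR,NR,NL,"sides",*[np.linalg.norm(a-b) for a,b in((FL,FR),(NL,NR),(FL,NL),(FR,NR))])
c=(FL+FR+NR+NL)/4; v=(FL-FR)+(NL-NR); w=(FL-NL)+(FR-NR)
print("c",c,"yaw",np.degrees(np.arctan2(-v[0],v[1])),np.degrees(np.arctan2(w[1],w[0])))
pc=[T(p,.064) for p in((305,150),(468,197),(440,290),(272,240))];print("panel c",np.mean(pc,0))
print("panel scene c",np.mean([S(p,.064) for p in((330,155),(510,137),(548,195),(360,235))],0), "sceneNear-left corner", S((345,270),.064))
print("tub",T((98,195),.054),"spice",T((204,89),.075),"mug",T((620,315),.095),"micro bottom edge",T((215,60),.03),T((600,48),.03))
for p in((62,10),(660,0)):print("microwave?",T(p,.28))
yaw=np.radians(-16.5)
R=np.array([[np.cos(yaw),-np.sin(yaw)],[np.sin(yaw),np.cos(yaw)]])
for n,p in dict(near=(-.058,0),far=(.058,0),left=(0,.083),right=(0,-.083)).items():print(n,c+R@p,np.linalg.norm(c+R@p))
E
```

```text
[0.6709 0.0279] [ 0.6183 -0.1429] [ 0.4962 -0.1011] [0.5383 0.0619] sides 0.17878135128250205 0.1683799727779053 0.13689035346522707 0.12905220672740475
c [ 0.581  -0.0386] yaw -15.834026462119677 -16.572194554705508
panel c [ 0.5865 -0.0405]
panel scene c [ 0.5822 -0.0443] sceneNear-left corner [0.5361 0.0441]
tub [0.607  0.1511] spice [0.6772 0.074 ] mug [ 0.5157 -0.2092] micro bottom edge [0.7066 0.0715] [ 0.712  -0.2043]
microwave? [0.6864 0.1324]
microwave? [ 0.6882 -0.2188]
near [ 0.5254 -0.0221] 0.525821641895187
far [ 0.6366 -0.055 ] 0.6389552188499873
left [0.6045 0.041 ] 0.6059321133834501
right [ 0.5574 -0.1181] 0.5697792947726789
```

Call:
arm_command --pt "0.05 -0.025 0.008" --pt "0.1 -0.05 0.016" --pt "0.15 -0.075 0.024" --pt "0.2 -0.1 0.032" --pt "0.25 -0.125 0.04" --spin '[0.055, 0.11, 0.165, 0.22, 0.275]' --hand '[0, 0, 0, 0, 0]'

```text
time: 0.72
eef_pos: [0.3502, -0.3157, 0.1909]
tcp_rot: [1.0, -0.001, -0.0, -0.0]
force: [0.3, -1.1, 0.4]
gripper_width: -0.004
finger_force: 0.0
```

Call:
arm_command --pt "0.042 -0.039 0.01" --pt "0.084 -0.078 0.02" --pt "0.126 -0.117 0.03" --pt "0.168 -0.156 0.04" --pt "0.21 -0.195 0.06" --spin '[0, 0, 0, 0, 0]' --hand '[0, 0, 0, 0, 0]'

```text
time: 1.35
eef_pos: [0.5609, -0.1209, 0.1313]
tcp_rot: [1.0, -0.0, 0.001, 0.0]
force: [1.2, -1.2, -1.1]
gripper_width: -0.001
finger_force: 0.0
```

Call:
arm_command --pt "0 0 0.03" --pt "0 0 0.04" --pt "0 0 0.04" --spin '[0, 0, 0]' --hand '[0, 0, 0]'

```text
time: 1.72
eef_pos: [0.5586, -0.1226, 0.0909]
tcp_rot: [1.0, -0.001, -0.001, -0.0]
force: [0.3, 0.1, 0.1]
gripper_width: 0.005
finger_force: 0.0
```

Run:
```python
from plant import sensors, imaging
import cv2
print(sensors.state()["eef_pos"],sensors.state()["force"])
a=imaging.read_camera("top")[140:220,180:320]; b=imaging.read_camera("scene")[110:235,145:305]
a=cv2.resize(a,(560,320),interpolation=cv2.INTER_CUBIC)
b=cv2.resize(b,(560,280*125*2//160//1),interpolation=cv2.INTER_CUBIC)[:, :]
b=cv2.resize(b,(358,280)); a=cv2.resize(a,(440,280))
cv2.imwrite("pics/r1.png",cv2.hconcat([a,b]))
```

```text
[ 0.55858662 -0.12258422  0.09089309] [0.2988398  0.06683128 0.13497132]
```

View pics/r1.png

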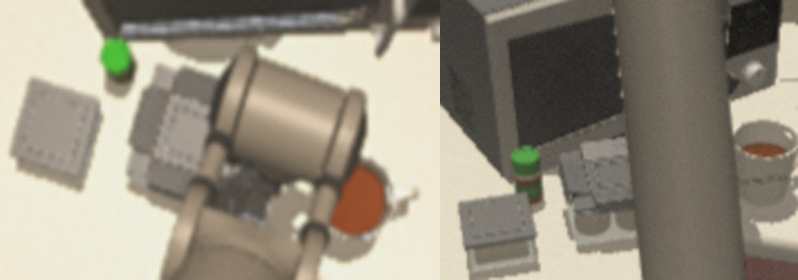

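The wrist at about (290,110) hides the press point in both views, so I'll go by height and force.

Call:
arm_command --pt "0 0 0.015" --pt "0 0 0.02" --pt "0 0 0.023" --pt "0 0 0.023" --spin '[0, 0, 0, 0]' --hand '[0, 0, 0, 0]'

```text
time: 2.33
eef_pos: [0.5592, -0.123, 0.0686]
tcp_rot: [1.0, -0.0, 0.0, 0.0]
force: [0.2, 0.4, 0.6]
gripper_width: -0.002
finger_force: 0.1
```

Call:
arm_command --pt "0 0 0.002" --pt "0 0 0.004" --pt "0 0 0.005" --spin '[0, 0, 0]' --hand '[0, 0, 0]'

```text
time: 2.7
eef_pos: [0.5593, -0.1223, 0.0637]
tcp_rot: [1.0, -0.0, 0.0, 0.0]
force: [-3.3, -1.5, 12.4]
gripper_width: -0.0
finger_force: 6.2
```

Run:
```python
from h import *
for z in(.2,.3,.4):print(z,ray("top",(180+250/3.14,140+48/3.5),z),ray("top",(180+200/3.14,140-20+15/3.5),z))
```

```text
0.2 [ 0.65904288 -0.0893712   0.2       ] [ 0.7629302  -0.03529116  0.2       ]
0.3 [ 0.6397375  -0.08923554  0.3       ] [ 0.73499542 -0.03964766  0.3       ]
0.4 [ 0.62043211 -0.08909987  0.4       ] [ 0.70706063 -0.04400416  0.4       ]
```

Call:
arm_command --pt "0 0 0.002" --pt "0 0 0.003" --pt "0 0 0.003" --spin '[0, 0, 0]' --hand '[0, 0, 0]'

```text
time: 3.08
eef_pos: [0.5594, -0.1223, 0.0634]
tcp_rot: [1.0, 0.0, 0.001, 0.001]
force: [-9.4, 1.3, 26.6]
gripper_width: -0.0
finger_force: 13.6
```

Call:
arm_command --pt "0 0 -0.02" --pt "0 0 -0.05" --pt "0 0 -0.06" --spin '[0, 0, 0]' --hand '[0, 0, 0]'

```text
time: 3.45
eef_pos: [0.5599, -0.1221, 0.1214]
tcp_rot: [1.0, -0.0, 0.001, 0.0]
force: [0.2, -0.2, -0.8]
gripper_width: -0.002
finger_force: 0.0
```

Run:
```python
from h import *
for z in(.0,.05,.2,.25,.3):print(z,ray("top",(240,150),z)[:2],ray("top",(240,134),z)[:2],ray("top",(205,131),z)[:2],ray("top",(213,150),z)[:2])
import cv2
a=cv2.imread("pics/top0.png")[100:170,195:355];cv2.imwrite("pics/mw.png",cv2.resize(a,(640,280),interpolation=cv2.INTER_CUBIC))
```

```text
0.0 [ 0.71370658 -0.01083797] [ 0.77908423 -0.01132814] [0.79309992 0.13009362] [0.7149997  0.09790904]
0.05 [ 0.70348215 -0.01357681] [ 0.76653134 -0.01404953] [0.78004785 0.1223354 ] [0.70472922 0.0912971 ]
0.2 [ 0.67280887 -0.02179335] [ 0.72887265 -0.0222137 ] [0.74089163 0.09906075] [0.67391777 0.07146127]
0.25 [ 0.66258444 -0.0245322 ] [ 0.71631975 -0.02493508] [0.72783955 0.09130253] [0.66364729 0.06484933]
0.3 [ 0.65236002 -0.02727104] [ 0.70376686 -0.02765647] [0.71478748 0.08354431] [0.65337681 0.05823738]
```

View pics/mw.png

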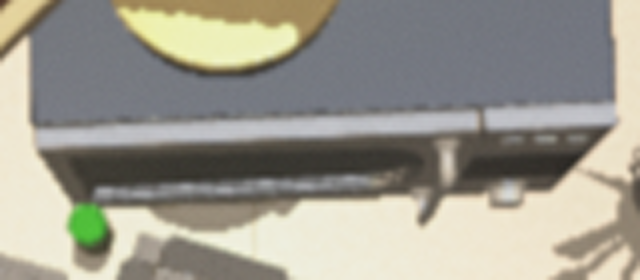

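The microwave front is at x≈0.71 and its top is around 0.27 m high, from the front face between crop rows 145 and 200. That makes the far side tight, so I'll press it nearer its hinge at x≈0.63 and watch the forces.

Call:
arm_command --pt "0.0 -0.03 0" --pt "0.02 -0.06 0" --pt "0.045 -0.067 0" --pt "0.06 -0.067 0" --pt "0.07 -0.067 0" --spin '[0, 0, 0, 0, 0]' --hand '[0, 0, 0, 0, 0]'

```text
time: 4.08
eef_pos: [0.6293, -0.0547, 0.1189]
tcp_rot: [1.0, 0.0, -0.001, -0.0]
force: [0.2, 0.2, -0.1]
gripper_width: -0.0
finger_force: 0.0
```

Run:
```python
from plant import sensors, imaging
import cv2
print(sensors.state()["eef_pos"],sensors.state()["force"])
a=imaging.read_camera("top")[100:220,180:340]; b=imaging.read_camera("scene")[50:250,125:325]
a=cv2.resize(a,(480,360),interpolation=cv2.INTER_CUBIC);b=cv2.resize(b,(320,320))
b=cv2.copyMakeBorder(b,0,40,0,0,cv2.BORDER_CONSTANT)
cv2.imwrite("pics/f1.png",cv2.hconcat([a,b]))
```

```text
[ 0.62932165 -0.05472458  0.1189415 ] [ 0.16152204  0.24596935 -0.11148602]
```

View pics/f1.png

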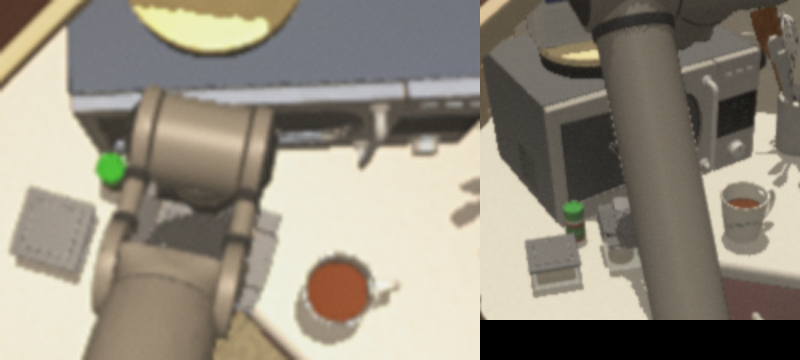

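The wrist's far edge, at about (155,90) in the crop, is next to the microwave's front top edge. I'll go down slowly.

Call:
arm_command --pt "0 0 0.01" --pt "0 0 0.02" --pt "0 0 0.025" --pt "0 0 0.025" --spin '[0, 0, 0, 0]' --hand '[0, 0, 0, 0]'

```text
time: 4.68
eef_pos: [0.6288, -0.0552, 0.0947]
tcp_rot: [1.0, -0.0, -0.001, -0.0]
force: [0.5, 0.2, 0.0]
gripper_width: -0.004
finger_force: 0.0
```

Call:
arm_command --pt "0 0 0.01" --pt "0 0 0.015" --pt "0 0 0.018" --pt "0 0 0.018" --spin '[0, 0, 0, 0]' --hand '[0, 0, 0, 0]'

```text
time: 5.18
eef_pos: [0.6291, -0.0552, 0.077]
tcp_rot: [1.0, -0.0, -0.0, -0.0]
force: [0.4, 0.1, 0.9]
gripper_width: 0.002
finger_force: 0.0
```

Call:
arm_command --pt "0 0 0.003" --pt "0 0 0.006" --pt "0 0 0.009" --pt "0 0 0.009" --spin '[0, 0, 0, 0]' --hand '[0, 0, 0, 0]'

```text
time: 5.68
eef_pos: [0.63, -0.0555, 0.0693]
tcp_rot: [1.0, -0.0, 0.001, 0.0]
force: [-0.6, -0.3, 5.3]
gripper_width: 0.002
finger_force: 2.6
```

Call:
arm_command --pt "0 0 0.002" --pt "0 0 0.004" --pt "0 0 0.005" --pt "0 0 0.005" --spin '[0, 0, 0, 0]' --hand '[0, 0, 0, 0]'

```text
time: 6.18
eef_pos: [0.6303, -0.0556, 0.0643]
tcp_rot: [1.0, -0.0, 0.001, 0.0]
force: [1.0, -0.3, 1.4]
gripper_width: -0.002
finger_force: 0.9
```

Call:
arm_command --pt "0 0 0.001" --pt "0 0 0.002" --pt "0 0 0.002" --spin '[0, 0, 0]' --hand '[0, 0, 0]'

```text
time: 6.55
eef_pos: [0.6302, -0.0555, 0.0639]
tcp_rot: [1.0, -0.0, 0.002, 0.0]
force: [-2.0, 0.4, 15.8]
gripper_width: 0.005
finger_force: 8.3
```

Call:
arm_command --pt "0 0 -0.02" --pt "0 0 -0.045" --pt "0 0 -0.06" --spin '[0, 0, 0]' --hand '[0, 0, 0]'

```text
time: 6.92
eef_pos: [0.6292, -0.0552, 0.1219]
tcp_rot: [1.0, -0.0, -0.0, 0.0]
force: [0.3, -0.2, -0.5]
gripper_width: -0.004
finger_force: 0.0
```

Call:
arm_command --pt "-0.02 0 0" --pt "-0.023 -0.04 0" --pt "-0.023 -0.08 0.005" --pt "-0.023 -0.094 0.025" --pt "-0.023 -0.094 0.042" --spin '[0, 0, 0, 0, 0]' --hand '[0, 0, 0, 0, 0]'

```text
time: 7.55
eef_pos: [0.6056, 0.0399, 0.0781]
tcp_rot: [1.0, 0.001, -0.001, -0.0]
force: [-0.9, -0.2, 0.7]
gripper_width: 0.001
finger_force: 0.0
```

Call:
arm_command --pt "0 0 0.004" --pt "0 0 0.008" --pt "0 0 0.011" --pt "0 0 0.011" --spin '[0, 0, 0, 0]' --hand '[0, 0, 0, 0]'

```text
time: 8.05
eef_pos: [0.6068, 0.0384, 0.0696]
tcp_rot: [1.0, -0.001, 0.001, -0.0]
force: [-0.6, 0.1, 3.3]
gripper_width: 0.001
finger_force: 1.2
```

Call:
arm_command --pt "0 0 0.002" --pt "0 0 0.004" --pt "0 0 0.005" --pt "0 0 0.005" --spin '[0, 0, 0, 0]' --hand '[0, 0, 0, 0]'

```text
time: 8.55
eef_pos: [0.607, 0.0384, 0.064]
tcp_rot: [1.0, -0.0, 0.001, 0.0]
force: [-0.4, 0.3, 5.7]
gripper_width: 0.007
finger_force: 2.5
```

Call:
arm_command --pt "0 0 0.001" --pt "0 0 0.002" --pt "0 0 0.002" --spin '[0, 0, 0]' --hand '[0, 0, 0]'

```text
time: 8.93
eef_pos: [0.6071, 0.0384, 0.0637]
tcp_rot: [1.0, -0.0, 0.001, 0.0]
force: [-4.8, 0.2, 17.6]
gripper_width: -0.002
finger_force: 8.7
```

Call:
arm_command --pt "0 0 -0.03" --pt "-0.02 0.01 -0.05" --pt "-0.05 0.04 -0.05" --pt "-0.08 0.064 -0.04" --pt "-0.08 0.064 -0.018" --spin '[0, 0, 0, 0, 0]' --hand '[0, 0, 0, 0, 0]'

```text
time: 9.55
eef_pos: [0.5249, -0.0271, 0.0796]
tcp_rot: [1.0, -0.001, 0.0, 0.0]
force: [0.6, -0.8, -0.0]
gripper_width: 0.001
finger_force: 0.0
```

Call:
arm_command --pt "0 0 0.004" --pt "0 0 0.008" --pt "0 0 0.011" --pt "0 0 0.011" --spin '[0, 0, 0, 0]' --hand '[0, 0, 0, 0]'

```text
time: 10.05
eef_pos: [0.5265, -0.025, 0.0688]
tcp_rot: [1.0, 0.0, 0.0, 0.0]
force: [-0.4, 1.1, 0.3]
gripper_width: 0.0
finger_force: 0.0
```

Call:
arm_command --pt "0 0 0.002" --pt "0 0 0.004" --pt "0 0 0.005" --pt "0 0 0.005" --spin '[0, 0, 0, 0]' --hand '[0, 0, 0, 0]'

```text
time: 10.55
eef_pos: [0.5267, -0.0251, 0.0639]
tcp_rot: [1.0, -0.0, 0.001, 0.0]
force: [-0.7, 1.7, 6.9]
gripper_width: -0.0
finger_force: 3.5
```

Call:
arm_command --pt "0 0 0.001" --pt "0 0 0.002" --pt "0 0 0.002" --spin '[0, 0, 0]' --hand '[0, 0, 0]'

```text
time: 10.92
eef_pos: [0.5268, -0.0251, 0.0636]
tcp_rot: [1.0, 0.0, 0.001, 0.0]
force: [-6.6, 2.3, 22.2]
gripper_width: 0.0
finger_force: 11.2
```

Call:
arm_command --pt "0 0 -0.04" --pt "0 0 -0.09" --pt "-0.04 0.04 -0.14" --pt "-0.08 0.08 -0.16" --pt "-0.12 0.12 -0.16" --spin '[0, 0, 0, 0, 0]' --hand '[0, 0, 0, 0, 0]'

```text
time: 11.55
eef_pos: [0.4083, -0.1444, 0.2228]
tcp_rot: [1.0, 0.001, 0.002, 0.001]
force: [0.2, -0.9, -0.8]
gripper_width: -0.002
finger_force: 0.0
```

Call:
arm_command --pt "-0.04 0.04 0" --pt "-0.07 0.08 0" --pt "-0.1 0.12 0" --pt "-0.12 0.16 0" --pt "-0.14 0.2 0" --spin '[0, 0, 0, 0, 0]' --hand '[0, 0, 0, 0, 0]'

```text
time: 12.18
eef_pos: [0.2674, -0.3444, 0.2211]
tcp_rot: [1.0, -0.0, 0.0, 0.0]
force: [1.5, -0.4, 0.0]
gripper_width: -0.002
finger_force: 0.0
```

Run:
```python
from plant import sensors, imaging
import cv2
print(sensors.state()["time"],sensors.state()["eef_pos"],sensors.state()["force"])
a=imaging.read_camera("top")[140:220,180:320]; b=imaging.read_camera("scene")[150:235,145:305]
a=cv2.resize(a,(520,297),interpolation=cv2.INTER_CUBIC);b=cv2.resize(b,(520,276),interpolation=cv2.INTER_CUBIC)
cv2.imwrite("pics/e1.png",cv2.vconcat([a,b]))
```

```text
12.175 [ 0.26743612 -0.34436676  0.2211418 ] [ 1.52120786 -0.36731295  0.03412414]
```

View pics/e1.png

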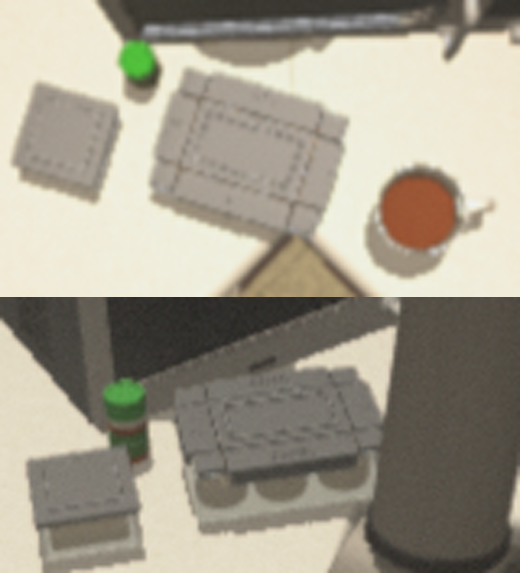

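The whole lid, at about (250,150) in the top crop, is now one level shade. All four sections are flush, and the box and the bystanders in view haven't moved.

```bash
python3 -c "
from plant import order; print(order.finish_job())"
```

```text
the job is handed in; nothing more can be done
None
```

I pressed all four rim sections down in turn (right, far, left, near). The final pictures show the lid level all round and the box where it stood, and I handed the job in after about 12 s.

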